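Stack the upper instrument unit on its levelling base and set the stack level

ROBOT

A 7-joint arm with a two-finger parallel gripper is mounted at the origin on a cart in front of the work surface, level with it; the furniture and walls round the work are solid. World frame = base frame: x ahead of the robot, y to its left, z up, the work surface at z = 0. Lengths are in m, angles in rad, forces in N, time in s.
With the tool pointing down it reaches from about 0.425 to 0.925 m from the base axis. Payload 6.8 kg.
Tool frame: the origin (TCP) lies at the very end of the fingers, on their centre line; the grasp point (between the pads) lies 19 mm behind it; z points along the fingers, y is the line along which they close (so a half turn about z gives the same grasp; the last joint's range is limited). The gripper opens to 85 mm and grips with 20 to 120 N. Pads are 22 mm wide; open, the fingers measure 114 mm over their backs; the gripper's body (76 mm by 85 mm) begins 54 mm behind the grasp point. The pads swing forward as they close: fully open they stand 13 mm farther back than shut.
Start: joints at [1.064, 0.477, 0.022, 1.555, -0.011, 1.109, -0.083], TCP at [0.262, -0.622, 0.208] pointing down, gripper open.
Joint ranges: [-2.96, 2.96], [-0.34, 2.1], [-1.41, 1.46], [0.24, 2.44], [-1.37, 4.51], [0.17, 1.92], [-2.96, 2.96]. Speed limits (rad/s): [2.39, 2.39, 3.14, 3.14, 3.14, 3.14, 3.14].

INTERFACE

Orientations are given as a unit quaternion [w, x, y, z].
In Python, from station import bot gives the robot as it stands. The module is installed in compiled form; this text tells all that it offers.
- The arm moves only by the shell command python3 -m jog 'ROWS' [OPENING] [FORCE]. ROWS is JSON, a list of rows, each a list of 4 numbers: the shift along the tool's x, y, z in cm, then the turn about the tool's z in rad. In form: [[x, y, z, spin], ...]. A call has 1 to 20 rows; each row is the pose to reach, as a shift and turn from the pose commanded when the call began, along the tool's axes at that moment; what a row does not reach only later rows make up. A row lasts 1/12 s, in which the tool goes at most 41.7 mm and 7.16 degrees, less where a joint would pass 70% of its speed; a pose out of reach is approached as far as the arm can. A call with a gripper value outside its range is refused whole. OPENING is the closure, from -1 (fully open) to 1 (shut), set as the call begins (- or left out, the last holds). The fingers move at their own pace and stop on an object; FORCE is the grip in N (left out, the last holds). Time passes only in rows, so rows that repeat a pose let the fingers close. It gives the time, the measured TCP pose, the force, the opening and the grip force at its end, in the units of the state.
- bot.get_obs(): the state, without advancing time (a new reading comes with each control period).
- bot.read_camera(name): name is "side" or "top" or "wrist"; returns a dict with "pixels" (384x512x3 uint8, red, green, blue), "depth" (384x512 float32, m along the optical axis (not along the pixel's ray), 0 where there is no reading), "fovy" (degrees; the focal length in pixels is half the picture's height over the tangent of half this angle, whatever the lens; pixels are square), "cx", "cy" (the principal point, pixels), "pose" (4x4, takes a point from camera to world coordinates). Camera axes: x right, y down, z forward; pixel columns grow to the right and rows downward; lengths in m; the calibration is good to about 2 mm. The wrist camera is an equidistant fisheye: a pixel r from the principal point sees the ray r / f radians off the axis. A picture is of the moment at which its call begins.
- bot.hand_in(): hands the job in; it is judged then, once.
The state is a dict: "t": time; "q": joint angles; "joint_vel": joint speeds; "joint_torque": joint torques, N m; "eef_pos": TCP position; "tool_rot": TCP orientation; "contact_force": force on the tool from outside, world axes, zero at the start; "torque": the same for the moment, N m; "gripper_width": opening from 0.0 (shut) to 1.0 (fully open); "grasp_force": force on a finger pad.
Only numpy, scipy, OpenCV 4.12 (cv2) and the standard library are available. Lean on these libraries where they do the work, as an engineer would, in place of code of your own. Each camera call takes 0.05 s, during which the arm holds its last target. There are 200 camera calls.

TASK

Build up the small instrument stack and set it level: put the loose instrument unit squarely on top of the one that is bolted to the levelling base, its four feet down inside the raised rim, and lay the pocket spirit level lengthwise on top of it. Then turn the base's levelling screw until the bubble stands still between the vial's two lines, with nothing touching the level. Finish by pressing the level lightly down onto the unit (about 10 N) with the bubble still between its lines, and keep pressing: the program ends while the robot holds that push. Do not shove the base about the bench or disturb the beaker and the buffer bottle.

Things in the scene. Friction and masses are not known exactly. Their poses are not given: they have to be found in the camera images.
- base: levelling base, loose, 2.5 kg: T-shaped aluminium plate, top 45 mm above the bench; 200 mm wide from x=-55 to 125 mm, 80 mm wide tongue in front to x=-160. Origin under it at bench height, x to its back, y left, z up. Feet: two rubber ones at x=100, y=+-80 mm, the levelling screw at x=-125, y=0. A grey unit 160x60 mm is bolted on, long side along x. At the start the screw end is 1 to 3.5 mm low.
- seat (a point): centre of the floor of the bolted unit's stacking tray, 86 mm above the bench, at x=30, y=0 mm of the base; axes as the base's. The floor is 154 (x) x 54 (y) mm inside a rim 3 mm wide and 3 mm high.
- screw_grip (a point): levelling screw: centre of its black ribbed round grip, 44 mm diameter, 24 mm high (z 55 to 79 mm), axis upright. Screw and foot are one piece and keep their height while the plate climbs along them: clockwise seen from above raises the base's front, 8 mm a turn (5.7 mrad of tilt per rad). Needs about 1.0 to 2.5 rad clockwise; stays where left; friction 0.06 N m.
- unit: loose grey instrument unit, closed box 160 (x) x 60 (y) x 45 (z) mm, 0.3 to 0.6 kg. Origin: centre of underside, z up, sockets on its -x end. Four feet 5 mm high, 12 mm diameter, at x=+-68.5, y=+-18.5 mm: 2.5 mm play inside the rim below. Flat flanks 5 to 42 mm up, grip across the 60 mm side. A tray like the one below on its top: floor at 42, rim to 45 mm. May face either way.
- unit_tray (a point): centre of the floor of the tray on top of the loose unit, where the level goes, 42 mm above the unit's underside.
- level: pocket spirit level, aluminium bar 130 (x) x 24 (y) x 34 (z) mm, 0.2 kg. Origin: centre of underside, x along the bar, z up. Vial along x in a 46 mm cut-out in the middle of the top (bar there only 24 mm high, vial to 34); flat lands at both ends, x=23 to 65 mm either side, are the places to press. Vial lines 13.6 mm apart, bubble 10 mm long. May lie either way round.
- bubble (a joint): place of the air bubble along the level's own x axis, m from the middle of the vial; 0 = centred, limits +-0.014. It moves to the higher end, 0.65 mm per mrad of tilt (3.7 mm per rad of the screw), and takes about a second to come to rest.
- beaker: glass beaker 56 x 60 x 72 mm, a bystander to leave standing; origin at the centre of its underside.
- buffer_bottle: small bottle with a blue cap, 56 mm diameter, 103 mm high, a bystander to leave standing; origin at the centre of its underside.
Not all that is in view belongs to the job. Of the things shaped like the level, the aluminium one is meant.

How it is judged:
On the way, in this order (a step that is already met when the one before it is completed fails the run):
1. the loose unit sits squarely in the tray of the bolted one, let go (distance between unit and seat below 0.006 m and z of unit in the frame of seat below 0.0015 m and angle between the x axis of unit and the x axis of base, either way round below 0.1 rad and contact force between the fingers and unit below 0.3 N), for 0.2 s.
2. the level lies lengthwise on top of the unit, let go (z of level in the frame of unit_tray between -0.002 and 0.002 m and horizontal distance between level and unit_tray below 0.025 m and angle between the x axis of level and the x axis of base, either way round below 0.17 rad and contact force between the fingers and level below 0.3 N), for 0.5 s.
3. the bubble rests between the lines with nothing touching the level (value of joint bubble between -0.0022 and 0.0022 m and velocity of joint bubble between -0.002 and 0.002 m/s and contact force between each of the arm, the fingers and level below 0.3 N), for 0.5 s.
At the end, for the whole second after the job is handed in: Unit seated in the bolted unit's tray (6 mm, 0.1 rad), level lengthwise on it (25 mm, 0.17 rad), bubble within 2.2 mm of the middle, base tilted under 8 mrad, and the fingers still pressing the level down: it bears on the unit with 5 to 30 N (own weight 2 N) (distance between unit and seat below 0.006 m and z of unit in the frame of seat below 0.0015 m and angle between the x axis of unit and the x axis of base, either way round below 0.1 rad and z of level in the frame of unit_tray between -0.002 and 0.002 m and horizontal distance between level and unit_tray below 0.025 m and angle between the x axis of level and the x axis of base, either way round below 0.17 rad and value of joint bubble between -0.0022 and 0.0022 m and angle between base's own z axis and vertical below 0.008 rad and contact force between the fingers and level above 2.5 N and contact force between level and unit between 5 and 30 N and linear speed of level below 0.01 m/s); the arm keeps its last pose, push and grip.
It fails at once if the base was shoved more than 40 mm (distance of seat from where it was at the start of the episode above 0.04 m).
It fails at once if the beaker was disturbed (distance of beaker from where it was at the start of the episode above 0.02 m).
It fails at once if the buffer bottle was disturbed (distance of buffer_bottle from where it was at the start of the episode above 0.02 m).
It fails at once if the level was pressed hard enough to dent things (contact force between level and unit above 60 N).
It also fails if it takes over 72 s, if anything falls off the work surface, if the arm or the gripper's body presses on something with over 40 N, if the wrist force passes 120 N, or if a joint passes its speed limit or range.

## Working session

There is one attempt and no reset: what is moved stays moved. The work goes in short steps, Python scripts to look and compute and a shell command to move; the robot and the scene stay as the last step left them, time stands still between calls to the robot, and variables do not carry over. Pictures are saved under pics/ and viewed, at most 10 in all, crops included, and the job is handed in when it is done.

```bash
mkdir -p pics; ls
cat > h.py <<'E'
import numpy as np, cv2
from station import bot
def cam(n):
    c=bot.read_camera(n); np.savez(f'/tmp/{n}.npz',**{k:np.asarray(v) for k,v in c.items()}); return c
def load(n): return dict(np.load(f'/tmp/{n}.npz'))
def cloud(c):
    h,w=c['depth'].shape; f=h/2/np.tan(np.radians(float(c['fovy']))/2)
    v,u=np.mgrid[:h,:w]; d=c['depth']; x=(u-c['cx'])/f; y=(v-c['cy'])/f
    P=np.stack([x*d,y*d,d],-1); T=c['pose']; return P@T[:3,:3].T+T[:3,3]
def save(n,img): cv2.imwrite(f'pics/{n}.png',np.ascontiguousarray(img[...,::-1]))
E
python3 - <<'E'
from h import *
a=cam('top');b=cam('side')
save('top0',a['pixels']);save('side0',b['pixels'])
o=bot.get_obs();print(o)
for c in(a,b):print(c['fovy'],c['pose'].round(3).tolist())
E
```

```text
pics
{'t': 0.1, 'q': array([ 1.06390452,  0.47770309,  0.02232747,  1.55630442, -0.01150352,
        1.10931745, -0.08308838]), 'joint_vel': array([ 0.00142309, -0.00309322,  0.00167919, -0.00236233,  0.00077393,
       -0.00079833,  0.00214814]), 'joint_torque': array([ 5.65854163e-03, -5.97752237e+01,  1.61407158e+00, -2.81952274e+01,
        1.27627503e-02,  5.01862567e-03,  4.70533428e-05]), 'eef_pos': array([ 0.26189076, -0.62152518,  0.20735264]), 'tool_rot': array([-7.74189083e-04,  9.80181735e-01,  1.98098769e-01, -2.10280482e-04]), 'contact_force': array([-0.28953232,  0.07870384, -0.48501934]), 'torque': array([-0.03746885, -0.00831951,  0.04414833]), 'grasp_force': 0.0, 'gripper_width': 1.0042444720838009}
42.051276270350876 [[-0.039, -0.979, 0.202, 0.184], [-0.999, 0.038, -0.008, 0.047], [-0.0, -0.202, -0.979, 1.797], [0.0, 0.0, 0.0, 1.0]]
45.677550972704445 [[1.0, 0.014, -0.028, 0.566], [0.029, -0.762, 0.647, -0.831], [-0.012, -0.647, -0.762, 1.112], [0.0, 0.0, 0.0, 1.0]]
```

View pics/top0.png

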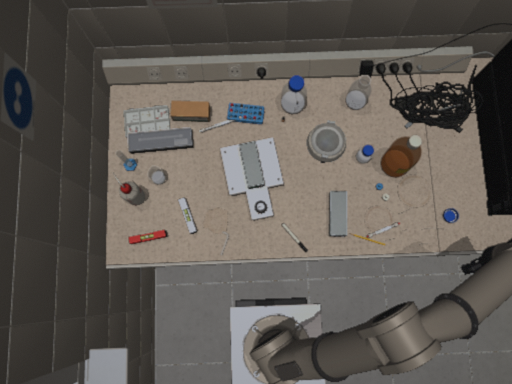

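View pics/side0.png

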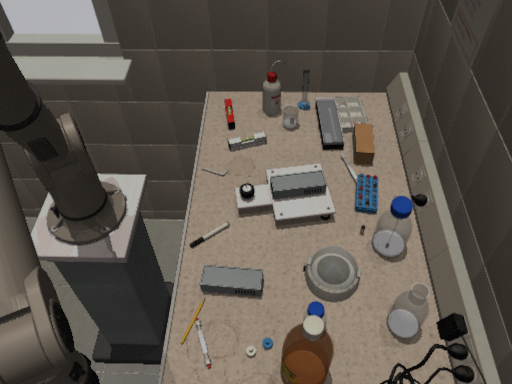

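Top view: the base is at (252,170) with its screw at (261,207), and the beaker is at (158,176). The buffer bottle is at (366,153).
- **Level:** candidates are the silver bar (187,215) and the red bar (148,237). The aluminium one is the silver bar.
- **Unit:** candidates are the grey box (338,213) and the dark box (160,140). The grey one with a tray, like the bolted unit, fits.

I'll confirm both in one enlarged crop and measure.

Run:
```python
from h import *
a=load('side')['pixels']; t=load('top')['pixels']
R=lambda im,x,y,w,h:cv2.resize(im[y:y+h,x:x+w],(400,300),interpolation=cv2.INTER_CUBIC)
save('crop',np.vstack([np.hstack([R(a,200,90,100,75),R(a,190,245,100,75)]),np.hstack([R(t,120,190,100,75),R(a,290,90,100,75)])]))
def rect(n,x0,y0,x1,y1,zl,zh,nm):
    c=load(n);P=cloud(c)[y0:y1,x0:x1].reshape(-1,3)
    m=(P[:,2]>zl)&(P[:,2]<zh);Q=P[m]
    (cx,cy),(w,h),an=cv2.minAreaRect((Q[:,:2]*1000).astype(np.float32))
    if w<h:an+=90
    print(nm,n,m.sum(),'c',round(cx,1),round(cy,1),'size',round(w,1),round(h,1),'ang',round(an%180,1),'z',np.percentile(Q[:,2]*1000,[5,50,95]).round(1))
rect('top',320,185,355,242,.03,.08,'unit');rect('side',190,255,275,300,.03,.08,'unit')
rect('top',172,190,202,240,.015,.05,'level');rect('side',222,128,272,155,.015,.05,'level')
rect('top',215,130,290,200,.075,.11,'bolted');rect('side',250,160,340,210,.078,.11,'bolted')
rect('top',215,130,290,225,.03,.052,'plate')
rect('top',245,190,275,225,.06,.1,'screw');rect('side',235,175,262,205,.06,.1,'screw')
rect('top',145,160,170,190,.04,.1,'beaker');rect('top',350,135,380,170,.06,.13,'bottle');rect('side',300,300,330,325,.06,.13,'bottle')
rect('top',120,175,150,210,.03,.4,'redcap');
```

```text
unit top 788 c 462.7 -236.4 size 61.2 164.4 ang 175.7 z [34.6 42.8 50.6]
unit side 1382 c 461.1 -239.8 size 63.0 160.3 ang 175.6 z [35.8 41.4 45.5]
level top 255 c 470.0 329.2 size 132.6 81.5 ang 18.1 z [20.4 32.8 41.3]
level side 281 c 476.4 298.0 size 132.1 32.7 ang 19.9 z [18.4 29.7 36. ]
bolted top 761 c 642.3 64.8 size 166.6 60.5 ang 9.7 z [79.  86.5 93.4]
bolted side 935 c 608.7 56.4 size 226.5 66.9 ang 10.9 z [80.1 84.5 88.8]
plate top 2261 c 599.1 57.0 size 287.2 199.4 ang 9.7 z [37.1 44.1 50.4]
screw top 124 c 491.5 38.9 size 41.6 42.7 ang 125.9 z [72.5 78.6 86.4]
screw side 172 c 489.9 33.5 size 42.6 40.9 ang 53.8 z [63.1 77.2 81.6]
beaker top 114 c 628.1 410.0 size 55.0 53.0 ang 46.9 z [44.1 62.3 76.4]
bottle top 199 c 673.8 -346.0 size 53.5 45.5 ang 44.5 z [ 66.1  94.5 108.3]
bottle side 288 c 674.1 -350.5 size 36.3 55.5 ang 165.2 z [ 68.4 100.4 104.9]
redcap top 423 c 579.9 475.1 size 58.7 118.3 ang 153.7 z [ 41.3 121.7 165.7]
```

View pics/crop.png

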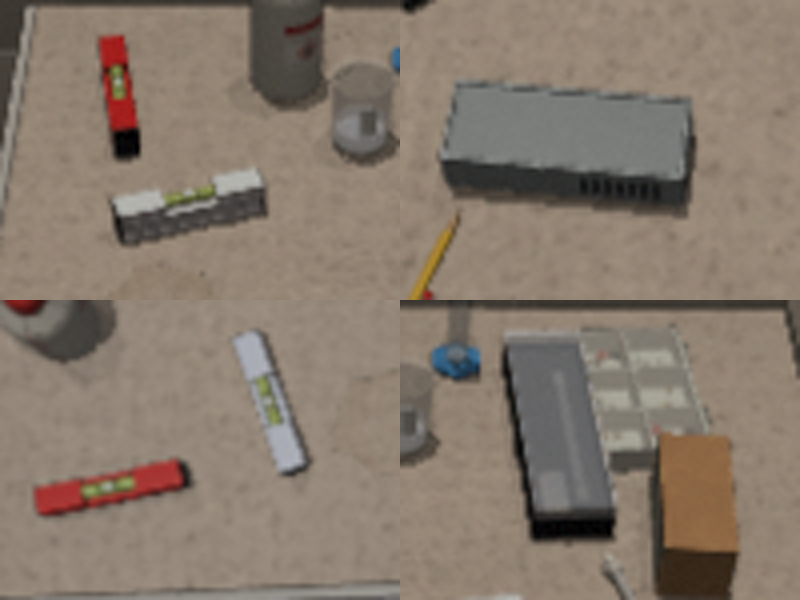

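The crop confirms it: the silver bar with the green vial is the aluminium level, and the grey box with vents is the loose unit. The red level and dark box are decoys. Next I move above the unit.

```bash
python3 -m jog '[[8,-7,0,0.1],[17,-14,0,0.24],[25,-21,0,0.36],[33.3,-27.6,0,0.476],[33.3,-27.6,0,0.476],[33.3,-27.6,0,0.476],[33.3,-27.6,0,0.476],[33.3,-27.6,0,0.476],[33.3,-27.6,0,0.476],[33.3,-27.6,0,0.476],[33.3,-27.6,0,0.476],[33.3,-27.6,0,0.476],[33.3,-27.6,0,0.476],[33.3,-27.6,0,0.476]]' -1 50
python3 - <<'E'
from h import *
c=cam('wrist');save('w0',c['pixels']);print(c['fovy'],c['cx'],c['cy'],c['pose'].round(3).tolist());o=bot.get_obs();print(o['t'],o['eef_pos'],o['tool_rot'],o['joint_vel'].round(3))
E
```

```text
t: 1.27
eef_pos: [0.461, -0.2395, 0.208]
tool_rot: [0.0, 0.999, -0.039, -0.0]
contact_force: [0.6, -0.9, -0.5]
gripper_width: 0.998
grasp_force: 0.0
65.70646984690485 263.6803834345292 195.87926367980512 [[-0.079, -0.952, -0.295, 0.536], [-0.997, 0.076, 0.022, -0.244], [0.001, 0.296, -0.955, 0.374], [0.0, 0.0, 0.0, 1.0]]
1.3167 [ 0.46085819 -0.23992259  0.20797786] [ 2.34010017e-04  9.99205983e-01 -3.98397670e-02 -3.75309216e-04] [ 0.01  -0.     0.003 -0.002 -0.001  0.    -0.003]
```

View pics/w0.png

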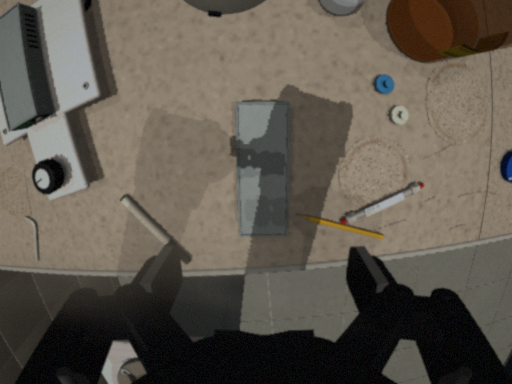

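The wrist view shows the loose unit at (262,168), the base at left around (50,80) and the screw at (48,176). I'll measure from this camera.

```bash
cat >> h.py <<'E'
def wrays(c):
    h,w=c['depth'].shape; f=h/2/np.tan(np.radians(float(c['fovy']))/2)
    v,u=np.mgrid[:h,:w]; x=u-c['cx'];y=v-c['cy'];r=np.hypot(x,y)+1e-9;th=r/f
    return np.stack([x/r*np.tan(th),y/r*np.tan(th),np.ones_like(r)],-1)
def wcloud(c):
    T=c['pose']; return (wrays(c)*c['depth'][...,None])@T[:3,:3].T+T[:3,3]
def wplane(c,z):  # world points of pixels on plane z
    T=c['pose'];d=wrays(c)@T[:3,:3].T; return T[:3,3]+d*((z-T[2,3])/d[...,2])[...,None]
def wrect(c,x0,y0,x1,y1,zl,zh,zp,nm):
    P=wcloud(c);s=np.s_[y0:y1,x0:x1];m=((P[...,2]>zl)&(P[...,2]<zh))[s].astype(np.uint8)
    n,L,st,_=cv2.connectedComponentsWithStats(m);k=1+st[1:,4].argmax();m=L==k
    Q=wplane(c,zp)[s][m]
    (cx,cy),(w,h),an=cv2.minAreaRect((Q[:,:2]*1000).astype(np.float32))
    if w<h:an+=90;w,h=h,w
    print(nm,m.sum(),'c',round(cx,1),round(cy,1),'size',round(w,1),round(h,1),'ang',round(an%180,2),'zmed',np.median(P[s][m][:,2]).round(4));return cx,cy,an
E
python3 - <<'E'
from h import *
c=load('wrist')
wrect(c,225,90,300,245,.035,.06,.0445,'unit')
wrect(c,0,0,110,150,.078,.1,.089,'bolted')
wrect(c,25,150,75,200,.065,.1,.079,'screw')
o=bot.get_obs();import scipy.spatial.transform as s
R=s.Rotation.from_quat(np.roll(o['tool_rot'],-1)).as_matrix();print(np.degrees(np.arctan2(R[1,0],R[0,0])))
E
```

```text
unit 7090 c 462.4 -237.8 size 158.8 60.6 ang 175.58 zmed 0.0425
bolted 3665 c 641.6 58.2 size 164.3 69.1 ang 9.12 zmed 0.0855
screw 791 c 491.5 32.3 size 54.1 43.3 ang 105.84 zmed 0.0789
-4.566520425025805
```

```bash
python3 -m jog '[[0.15,-0.2,4,0],[0.15,-0.2,8,0],[0.15,-0.2,12,0],[0.15,-0.2,16,0],[0.15,-0.2,18,0],[0.15,-0.2,19.6,0],[0.15,-0.2,19.6,0],[0.15,-0.2,19.6,0],[0.15,-0.2,19.6,0]]' -1
python3 -m jog '[[0,0,0,0],[0,0,0,0],[0,0,0,0],[0,0,0,0],[0,0,0,0],[0,0,0,0],[0,0,0,0]]' 1 50
python3 -m jog '[[0,0,-4,0],[0,0,-8,0],[0,0,-12,0],[0,0,-16,0],[0,0,-20,0],[0,0,-20,0],[0,0,-20,0],[0,0,-20,0]]'
```

```text
t: 2.07
eef_pos: [0.4639, -0.2378, 0.0132]
tool_rot: [0.0, 0.999, -0.039, 0.001]
contact_force: [-0.7, 0.2, -0.3]
gripper_width: 1.002
grasp_force: 0.0
t: 2.65
eef_pos: [0.4645, -0.2375, 0.0143]
tool_rot: [0.001, 0.999, -0.039, 0.001]
contact_force: [-2.8, -0.5, 12.3]
gripper_width: 0.673
grasp_force: 55.3
t: 3.32
eef_pos: [0.4624, -0.2361, 0.2115]
tool_rot: [-0.0, 0.999, -0.039, -0.001]
contact_force: [-0.6, 0.9, -4.1]
gripper_width: 0.668
grasp_force: 58.9
```

```bash
python3 -m jog '[[3,-3,-1,-0.06],[6,-6,-2,-0.12],[9,-9,-3,-0.18],[12,-12,-3,-0.245],[14.7,-14.8,-3,-0.245],[14.7,-14.8,-3,-0.245],[14.7,-14.8,-3,-0.245],[14.7,-14.8,-3,-0.245],[14.7,-14.8,-3,-0.245],[14.7,-14.8,-3,-0.245]]'
python3 - <<'E'
from h import *
c=cam('wrist');save('w1',c['pixels']);a=cam('top')
P=wcloud(c)
for v in range(60,260,25): print(v,(P[v,::32,2]*1000).round(0).tolist())
E
```

```text
t: 4.15
eef_pos: [0.6201, -0.1019, 0.2412]
tool_rot: [0.0, 0.997, 0.083, -0.001]
contact_force: [0.2, 0.3, -3.4]
gripper_width: 0.672
grasp_force: 58.9
60 [38.0, 32.0, -1.0, -1.0, 43.0, 45.0, 45.0, -2.0, -1.0, 0.0, 1.0, 87.0, 97.0, 1.0, -1.0, -0.0]
85 [-1.0, -0.0, -1.0, 47.0, 86.0, 45.0, 45.0, -1.0, -0.0, 1.0, 54.0, 98.0, 104.0, 95.0, -0.0, -1.0]
110 [-1.0, -1.0, 0.0, 46.0, 86.0, 44.0, 45.0, 268.0, 268.0, 269.0, 270.0, 97.0, 104.0, 96.0, -1.0, -1.0]
135 [-1.0, 0.0, 0.0, 44.0, 85.0, 44.0, 44.0, 268.0, 268.0, 268.0, 268.0, 85.0, 96.0, -1.0, 0.0, -2.0]
160 [-0.0, -0.0, -0.0, 46.0, 87.0, 54.0, 44.0, 268.0, 269.0, 269.0, 270.0, 0.0, 0.0, 8.0, 79.0, 20.0]
185 [-0.0, -1.0, -0.0, 44.0, 84.0, 65.0, 45.0, 270.0, 269.0, 269.0, 272.0, -1.0, -1.0, -1.0, -1.0, 66.0]
210 [-1.0, 12.0, -1.0, -2.0, 46.0, 43.0, -0.0, 269.0, 269.0, 269.0, 272.0, -1.0, -1.0, 1.0, -1.0, 82.0]
235 [35.0, 33.0, 0.0, -1.0, 40.0, 43.0, -3.0, 268.0, 269.0, 269.0, 272.0, 1.0, 1.0, 0.0, -2.0, 1.0]
```

View pics/w1.png

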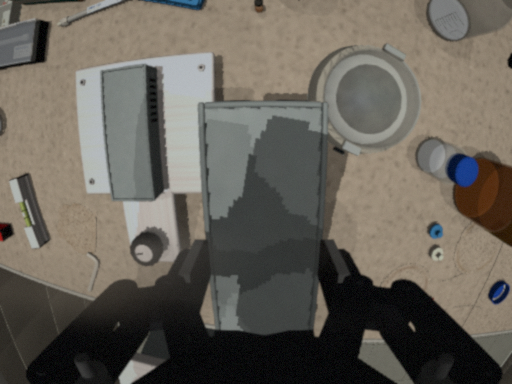

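The held unit fills the centre, with its back edge along row 102. The bolted unit is fully visible around (132,130), and the screw is at (147,247).

Run:
```python
from h import *
c=load('wrist')
for zl in(.08,.083):
  wrect(c,85,50,175,205,zl,.095,.0885,'bolted')
wrect(c,190,90,340,300,.262,.29,.272,'held')
wrect(c,120,220,175,275,.07,.09,.0785,'screw')
# held rim edges: side lines + back
P=wcloud(c);s=np.s_[90:250,190:340];m=(P[s][...,2]>.262)
W=wplane(c,.272)[s]
L=[];Rr=[]
for i in range(30,150):
    j=np.where(m[i])[0]; L.append(W[i,j[0],:2]);Rr.append(W[i,j[-1],:2])
for q in(L,Rr):
    q=np.array(q);k=np.polyfit(q[:,0],q[:,1],1);print('side ang',np.degrees(np.arctan(k[0])),'y at x=.62',np.polyval(k,.62))
B=np.array([W[np.where(m[:,j])[0][0],j,:2] for j in range(20,130)]);k=np.polyfit(B[:,1],B[:,0],1);print('back',np.degrees(np.arctan(k[0])),B.mean(0),np.polyval(k,-.1))
t=load('top');T=cloud(t)
import scipy.spatial.transform as S
o=bot.get_obs();R=S.Rotation.from_quat(np.roll(o['tool_rot'],-1)).as_matrix();print(o['eef_pos'],np.degrees(np.arctan2(R[1,0],R[0,0])))
```

```text
bolted 6337 c 643.8 63.0 size 158.4 64.3 ang 9.68 zmed 0.0858
bolted 6182 c 643.7 63.2 size 158.7 63.2 ang 9.97 zmed 0.0858
held 24850 c 645.3 -97.4 size 106.1 78.2 ang 9.44 zmed 0.269
screw 727 c 492.8 37.3 size 47.5 43.4 ang 134.16 zmed 0.0793
side ang 8.947084588079965 y at x=.62 -0.07037168007836506
side ang 10.602286728629334 y at x=.62 -0.13199651625136494
back -9.706520236717243 [ 0.69716735 -0.08861107] 0.6991154253756666
[ 0.62064102 -0.10155858  0.24195848] 9.505186073847446
```

Run:
```python
from h import *
c=load('wrist')
P=wcloud(c);s=np.s_[50:205,85:175];m=(P[s][...,2]>.08)&(P[s][...,2]<.095);W=wplane(c,.089)[s]
g=cv2.cvtColor(c['pixels'],cv2.COLOR_RGB2GRAY)[s]
print(g[85,10:85].tolist());print(m[85,10:85].astype(int).tolist())
L=[];R=[]
for i in range(28,135):
    j=np.where(m[i])[0];L.append(W[i,j[0],:2]);R.append(W[i,j[-1],:2])
for q in(L,R):
    q=np.array(q);k=np.polyfit(q[:,0],q[:,1],1);r=q[:,1]-np.polyval(k,q[:,0]);o=abs(r)<.004;k=np.polyfit(q[o,0],q[o,1],1);print(np.degrees(np.arctan(k[0])),np.polyval(k,.6437),o.sum())
t=load('top');T=cloud(t);g=t['pixels'][130:225,215:290].mean(-1);
# full plate from top
M=(T[...,2]>.036)&(T[...,2]<.12);M[:, :215]=0;M[:,290:]=0;M[:130]=0;M[225:]=0
Q=T[M];(cx,cy),(w,h),an=cv2.minAreaRect((Q[:,:2]*1000).astype(np.float32));print(cx,cy,w,h,an)
```

```text
[183, 182, 183, 185, 185, 184, 183, 178, 151, 120, 84, 79, 109, 125, 128, 127, 128, 127, 127, 129, 129, 128, 129, 132, 130, 130, 131, 130, 130, 129, 132, 131, 133, 131, 133, 134, 133, 133, 133, 134, 131, 119, 117, 117, 116, 115, 115, 118, 118, 116, 112, 105, 98, 76, 52, 41, 38, 34, 38, 37, 36, 36, 37, 41, 58, 73, 78, 78, 89, 121, 158, 176, 181, 183, 183]
[0, 0, 0, 0, 0, 0, 0, 0, 0, 1, 1, 1, 1, 1, 1, 1, 1, 1, 1, 1, 1, 1, 1, 1, 1, 1, 1, 1, 1, 1, 1, 1, 1, 1, 1, 1, 1, 1, 1, 0, 1, 1, 1, 1, 1, 1, 1, 1, 1, 1, 1, 1, 1, 1, 1, 1, 0, 0, 0, 0, 0, 0, 0, 0, 0, 0, 0, 0, 0, 0, 0, 0, 0, 0, 0]
10.036151127762777 0.09393268974074233 107
9.659903961840708 0.03148487427963993 107
599.0528564453125 57.06065368652344 287.11407470703125 199.57240295410156 9.551605224609375
```

```bash
python3 -m jog '[[1.3,-4,0,0],[2.6,-8,0,0],[4,-12,0,0],[5.27,-15.93,0,0],[5.27,-15.93,3,0],[5.27,-15.93,6,0],[5.27,-15.93,9,0],[5.27,-15.93,11.5,0],[5.27,-15.93,12.5,0],[5.27,-15.93,12.5,0],[5.27,-15.93,12.5,0],[5.27,-15.93,12.5,0]]'
python3 - <<'E'
from h import *
o=bot.get_obs();print(o['eef_pos'],o['contact_force'])
c=cam('side');b=c['pixels'][140:240,220:350];w=cam('wrist')
save('s1',np.vstack([cv2.resize(b,(650,500),interpolation=3)]))
E
```

```text
t: 5.25
eef_pos: [0.6484, 0.0656, 0.1194]
tool_rot: [-0.0, 0.997, 0.084, 0.002]
contact_force: [0.5, -0.3, -2.6]
gripper_width: 0.671
grasp_force: 58.9
[0.64840212 0.06564097 0.11943247] [ 0.45065104 -0.33613885 -2.62713431]
```

View pics/s1.png

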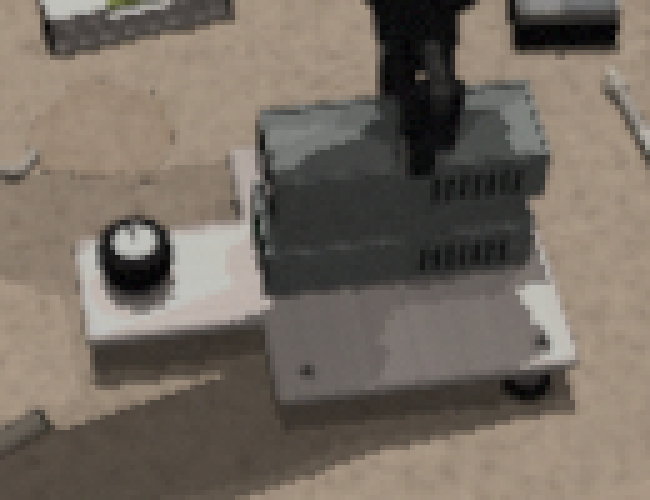

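The upper unit hovers over the lower one and looks slightly too far back (right edge at 548 against 533), which matches the TCP reading. I'll correct it and lower.

```bash
python3 -m jog '[[0,0,0,0],[-0.15,0.08,0.2,0],[-0.15,0.08,0.3,0],[-0.15,0.08,0.3,0],[-0.15,0.08,0.3,0],[-0.15,0.08,0.3,0]]'
python3 - <<'E'
from h import *
c=cam('wrist');P=wcloud(c);print(bot.get_obs()['eef_pos'])
wrect(c,150,60,400,300,.135,.175,.150,'held')
E
```

```text
t: 5.85
eef_pos: [0.6455, 0.0645, 0.1142]
tool_rot: [-0.0, 0.996, 0.084, -0.0]
contact_force: [0.0, 0.7, -2.8]
gripper_width: 0.674
grasp_force: 58.9
[0.64548154 0.06457461 0.11419858]
held 26199 c 672.2 69.7 size 102.6 102.3 ang 9.55 zmed 0.1421
```

```bash
python3 -m jog '[[0,0.03,0.4,0],[0,0.03,0.8,0],[0,0.03,1.0,0],[0,0.03,1.0,0],[0,0.03,1.0,0],[0,0.03,1.0,0]]'
python3 -m jog '[[0,0,0.2,0],[0,0,0.4,0],[0,0,0.4,0],[0,0,0.4,0],[0,0,0.4,0]]'
```

```text
t: 6.4
eef_pos: [0.6456, 0.0643, 0.1042]
tool_rot: [-0.0, 0.996, 0.084, 0.0]
contact_force: [-0.4, 1.9, -3.3]
gripper_width: 0.674
grasp_force: 58.9
t: 6.82
eef_pos: [0.6456, 0.0642, 0.1003]
tool_rot: [0.0, 0.996, 0.084, 0.0]
contact_force: [0.3, 0.6, -3.9]
gripper_width: 0.671
grasp_force: 59.0
```

```bash
python3 -m jog '[[0,0,0.1,0],[0,0,0.2,0],[0,0,0.2,0],[0,0,0.2,0]]'
```

```text
t: 7.15
eef_pos: [0.6457, 0.0643, 0.0999]
tool_rot: [0.0, 0.996, 0.084, 0.0]
contact_force: [-5.1, -0.8, 8.3]
gripper_width: 0.67
grasp_force: 61.5
```

```bash
python3 -m jog '[[0,0,0,0],[0,0,0,0],[0,0,0,0],[0,0,0,0],[0,0,0,0]]' -1
python3 -m jog '[[0,0,-3,0],[0,0,-7,0],[0,0,-11,0],[0,0,-15,0],[0,0,-15,0],[0,0,-15,0]]'
python3 - <<'E'
from h import *
c=cam('wrist');s=cam('side');print(bot.get_obs()['eef_pos'])
wrect(c,120,60,400,300,.115,.15,.134,'unit')
P=wcloud(c)
for v in range(60,250,25): print(v,(P[v,180:350:14,2]*1000).round(0).tolist())
save('w2',np.hstack([cv2.resize(c['pixels'],(400,300)),cv2.resize(s['pixels'][140:240,220:350],(390,300),interpolation=3)]))
E
```

```text
t: 7.57
eef_pos: [0.6456, 0.0643, 0.0981]
tool_rot: [-0.0, 0.996, 0.084, 0.0]
contact_force: [-0.3, 0.1, 0.3]
gripper_width: 1.0
grasp_force: 0.0
t: 8.07
eef_pos: [0.6473, 0.0647, 0.2516]
tool_rot: [-0.0, 0.996, 0.084, 0.003]
contact_force: [0.2, -0.2, -1.0]
gripper_width: 0.996
grasp_force: 0.0
[0.64505176 0.06407513 0.24750732]
unit 8938 c 645.4 65.0 size 157.5 59.9 ang 9.69 zmed 0.1279
60 [-1.0, -0.0, 2.0, -3.0, 1.0, -0.0, 0.0, -2.0, 0.0, 0.0, 0.0, -0.0, -0.0]
85 [-0.0, 1.0, -1.0, 0.0, 0.0, -1.0, -0.0, 0.0, -0.0, 0.0, -0.0, -2.0, -1.0]
110 [0.0, 46.0, 44.0, 44.0, 129.0, 128.0, 128.0, 129.0, 132.0, 46.0, 46.0, 46.0, -1.0]
135 [1.0, 45.0, 45.0, 45.0, 130.0, 129.0, 128.0, 128.0, 132.0, 45.0, 46.0, 43.0, -0.0]
160 [2.0, 44.0, 45.0, 46.0, 128.0, 127.0, 129.0, 129.0, 132.0, 45.0, 45.0, 45.0, 1.0]
185 [-0.0, 44.0, 418.0, 42.0, 131.0, 128.0, 128.0, 128.0, 131.0, 44.0, 44.0, 45.0, -0.0]
210 [-0.0, 45.0, 44.0, 44.0, 131.0, 127.0, 126.0, 129.0, 130.0, 44.0, 43.0, 44.0, 1.0]
235 [0.0, -1.0, -1.0, 2.0, 130.0, 126.0, 127.0, 128.0, 131.0, 0.0, -1.0, -0.0, 0.0]
```

View pics/w2.png

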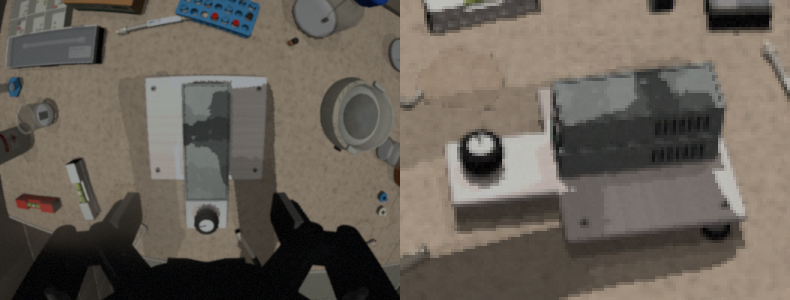

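The unit sits flush in the tray: the tray floor reads 128 mm at the centre and the rim edges line up. Next I go for the level at (474,298).

```bash
python3 -m jog '[[-1.8,-3.6,0,-0.03],[-3.6,-7.2,0,-0.06],[-5.4,-10.8,0,-0.09],[-7.2,-14.4,0,-0.12],[-9,-18,0,-0.15],[-10.8,-21.6,0,-0.173],[-12.95,-25.9,0,-0.173],[-12.95,-25.9,0,-0.173],[-12.95,-25.9,0,-0.173],[-12.95,-25.9,0,-0.173],[-12.95,-25.9,0,-0.173]]'
python3 - <<'E'
from h import *
c=cam('wrist');o=bot.get_obs();print(o['eef_pos'])
P=wcloud(c)
M=(P[...,2]>.015)&(P[...,2]<.06);M[260:]=0
n,L,st,ce=cv2.connectedComponentsWithStats(M.astype(np.uint8))
for i in range(1,n):
    if st[i,4]>300:
        print(st[i],np.median(P[L==i],0).round(3))
        b=st[i]; wrect(c,b[0],b[1],b[0]+b[2],b[1]+b[3],.028,.06,.034,'')if (P[L==i][:,2]>.028).sum()>200 else 0
import scipy.spatial.transform as S
R=S.Rotation.from_quat(np.roll(o['tool_rot'],-1)).as_matrix();print(np.degrees(np.arctan2(R[1,0],R[0,0])))
E
```

```text
t: 9.08
eef_pos: [0.4753, 0.2961, 0.2471]
tool_rot: [0.001, 0.986, 0.168, -0.001]
contact_force: [0.2, -0.4, -0.3]
gripper_width: 1.001
grasp_force: 0.0
[0.47557668 0.29594873 0.24727312]
[ 75   0  31  42 683] [0.602 0.601 0.038]
 509 c 599.4 608.8 size 63.4 26.1 ang 2.26 zmed 0.0439
[460   0  46  33 728] [0.837 0.047 0.025]
 51 c 832.6 49.1 size 21.1 11.1 ang 137.4 zmed 0.0367
[ 195    2   40   39 1156] [0.634 0.419 0.021]
 401 c 637.8 424.0 size 52.7 34.3 ang 138.84 zmed 0.0449
[ 384   31   81  207 8905] [0.604 0.113 0.044]
 8904 c 590.6 91.6 size 306.5 138.1 ang 22.05 zmed 0.0445
[137  39  36  48 504] [0.555 0.462 0.039]
 371 c 556.1 472.6 size 67.0 32.8 ang 174.82 zmed 0.0452
[  43   40   43  220 3430] [0.409 0.601 0.039]
 2545 c 378.2 608.8 size 377.3 27.8 ang 179.86 zmed 0.0447
[ 251  112   20   98 1787] [0.479 0.303 0.034]
 1502 c 477.1 302.5 size 129.5 23.9 ang 18.41 zmed 0.034
[ 105  161   90   33 1655] [0.409 0.44  0.033]
 1260 c 406.9 444.6 size 133.2 26.0 ang 99.5 zmed 0.0339
19.35458600793072
```

```bash
python3 -m jog '[[0.37,-0.56,4,0.016],[0.37,-0.56,8,0.016],[0.37,-0.56,12,0.016],[0.37,-0.56,16,0.016],[0.37,-0.56,20,0.016],[0.37,-0.56,22,0.016],[0.37,-0.56,23.9,0.016],[0.37,-0.56,23.9,0.016],[0.37,-0.56,23.9,0.016],[0.37,-0.56,23.9,0.016],[0.37,-0.56,23.9,0.016]]' -1
python3 -m jog '[[0,0,0,0],[0,0,0,0],[0,0,0,0],[0,0,0,0],[0,0,0,0],[0,0,0,0],[0,0,0,0],[0,0,0,0]]' 1 40
python3 -m jog '[[0,0,-2,0],[0,0,-6,0],[0,0,-10,0],[0,0,-14,0],[0,0,-18,0],[0,0,-22,0],[0,0,-24,0],[0,0,-24,0],[0,0,-24,0]]'
```

```text
t: 10.05
eef_pos: [0.4776, 0.3048, 0.0108]
tool_rot: [-0.001, 0.987, 0.161, 0.001]
contact_force: [-0.5, 0.4, 0.6]
gripper_width: 1.002
grasp_force: 0.0
t: 10.72
eef_pos: [0.4762, 0.3045, 0.0092]
tool_rot: [0.0, 0.987, 0.162, -0.0]
contact_force: [-0.5, 0.2, 0.2]
gripper_width: 0.001
grasp_force: 0.0
t: 11.47
eef_pos: [0.4767, 0.3049, 0.2505]
tool_rot: [-0.0, 0.987, 0.162, 0.001]
contact_force: [-0.4, -0.2, -1.3]
gripper_width: 0.002
grasp_force: 0.0
```

The gripper shut on nothing, so I'll look.

```bash
python3 -m jog '[[0,0,0,0],[0,0,0,0],[0,0,0,0],[0,0,0,0]]' -1
python3 - <<'E'
from h import *
c=cam('wrist');o=bot.get_obs();print(o['eef_pos'],o['gripper_width']);save('w3',c['pixels'])
P=wcloud(c)
M=(P[...,2]>.026)&(P[...,2]<.06);M[300:]=0
n,L,st,ce=cv2.connectedComponentsWithStats(M.astype(np.uint8))
for i in range(1,n):
    b=st[i]
    if 600<b[4]<4000: print(b);wrect(c,b[0],b[1],b[0]+b[2],b[1]+b[3],.026,.06,.034,'')
E
```

```text
t: 11.8
eef_pos: [0.4757, 0.3041, 0.2479]
tool_rot: [0.0, 0.987, 0.162, -0.001]
contact_force: [0.3, -0.3, -0.3]
gripper_width: 0.567
grasp_force: 0.0
[0.47580529 0.30424767 0.24818828] 0.650075369317656
[  49   43   39  257 3027]
 3027 c 333.1 607.7 size 469.6 28.5 ang 0.09 zmed 0.0437
[ 256  114   20   97 1524]
 1524 c 477.8 302.7 size 128.5 24.2 ang 18.92 zmed 0.034
[ 111  166   88   30 1283]
 1283 c 407.5 444.6 size 131.4 26.7 ang 99.69 zmed 0.0339
```

View pics/w3.png

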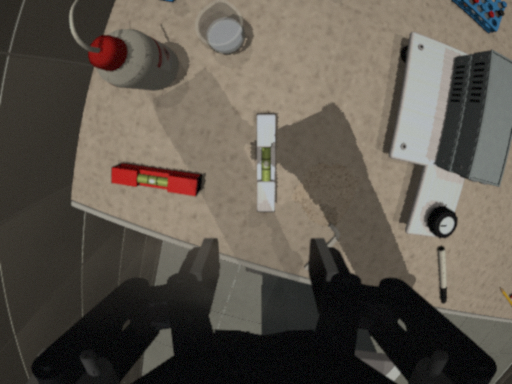

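The level is undisturbed at (266,162), between the fingers laterally. I'll retry, closing in steps and watching the opening.

```bash
python3 -m jog '[[0.1,0.1,4,0],[0.1,0.1,8,0],[0.1,0.1,12,0],[0.1,0.1,16,0],[0.1,0.1,20,0],[0.1,0.1,22,0],[0.1,0.1,23.6,0],[0.1,0.1,24,0],[0.1,0.1,24,0],[0.1,0.1,24,0]]' -1
python3 -m jog '[[0,0,0,0],[0,0,0,0],[0,0,0,0]]' 0.2 40
python3 - <<'E'
from h import *
c=cam('wrist');print(bot.get_obs()['gripper_width'])
P=wcloud(c);M=(P[...,2]>.02)&(P[...,2]<.12);
Q=P[M];k=np.hypot(Q[:,0]-.477,Q[:,1]-.303)<.08
T=np.array(bot.get_obs()['eef_pos']);a=np.radians(18.6);ex=np.array([np.cos(a),np.sin(a)]);ey=np.array([-ex[1],ex[0]])
D=(Q[k][:,:2]-T[:2])*1000; H=Q[k][:,2]*1000
X=D@ex;Y=D@ey
for lo in range(-60,60,6):
    s=(Y>=lo)&(Y<lo+6)
    if s.sum(): print(lo,s.sum(),'x',X[s].min().round(),X[s].max().round(),'z',H[s].min().round(),H[s].max().round())
E
```

```text
t: 12.68
eef_pos: [0.4778, 0.3043, 0.0097]
tool_rot: [-0.0, 0.987, 0.162, 0.0]
contact_force: [0.0, -0.1, 0.3]
gripper_width: 0.996
grasp_force: 0.0
t: 12.93
eef_pos: [0.4782, 0.3043, 0.0104]
tool_rot: [-0.0, 0.987, 0.162, 0.001]
contact_force: [0.6, -0.5, -0.6]
gripper_width: 0.607
grasp_force: 0.0
0.5172246891723563
-60 879 x -9.0 14.0 z 84.0 120.0
-54 2681 x -13.0 15.0 z 83.0 120.0
-48 1304 x -13.0 13.0 z 79.0 108.0
-42 687 x -7.0 13.0 z 44.0 93.0
-36 681 x 6.0 17.0 z 41.0 106.0
-30 2033 x -12.0 18.0 z 36.0 120.0
-24 865 x 11.0 19.0 z 88.0 120.0
-18 913 x -58.0 64.0 z 21.0 120.0
-12 2795 x -59.0 64.0 z 21.0 120.0
-6 2800 x -61.0 64.0 z 22.0 120.0
0 2846 x -61.0 64.0 z 22.0 120.0
6 2409 x -60.0 64.0 z 21.0 120.0
12 492 x 9.0 19.0 z 106.0 120.0
18 782 x 14.0 18.0 z 98.0 120.0
24 1991 x -12.0 19.0 z 37.0 120.0
30 821 x 6.0 18.0 z 41.0 110.0
36 663 x -7.0 14.0 z 44.0 93.0
42 947 x -13.0 13.0 z 78.0 99.0
48 2884 x -13.0 15.0 z 81.0 120.0
54 1089 x -9.0 14.0 z 82.0 120.0
```

```bash
python3 -m jog '[[0,0.25,0.35,0],[0,0.25,0.35,0],[0,0.25,0.35,0]]' 0.35 40
python3 -m jog '[[0,0,0,0],[0,0,0,0]]' 0.5 40
python3 -m jog '[[0,0,0,0],[0,0,0,0]]' 0.6 40
```

```text
t: 13.23
eef_pos: [0.4782, 0.301, 0.0055]
tool_rot: [0.0, 0.987, 0.161, -0.0]
contact_force: [-0.5, 0.1, -0.4]
gripper_width: 0.321
grasp_force: 0.0
t: 13.4
eef_pos: [0.4783, 0.3015, 0.0057]
tool_rot: [0.0, 0.987, 0.162, -0.0]
contact_force: [-0.7, -0.2, 0.3]
gripper_width: 0.247
grasp_force: 0.0
t: 13.57
eef_pos: [0.4783, 0.3016, 0.0057]
tool_rot: [-0.0, 0.987, 0.162, 0.0]
contact_force: [-0.3, -0.0, 0.3]
gripper_width: 0.199
grasp_force: 0.0
```

Run:
```python
from h import *
s=cam('side');w=cam('wrist');print(bot.get_obs()['gripper_width'])
save('s2',np.hstack([cv2.resize(s['pixels'][90:190,200:300],(400,400),interpolation=3),cv2.resize(w['pixels'][80:320,150:390],(400,400),interpolation=3)]))
```

```text
0.20138360068057964
```

View pics/s2.png

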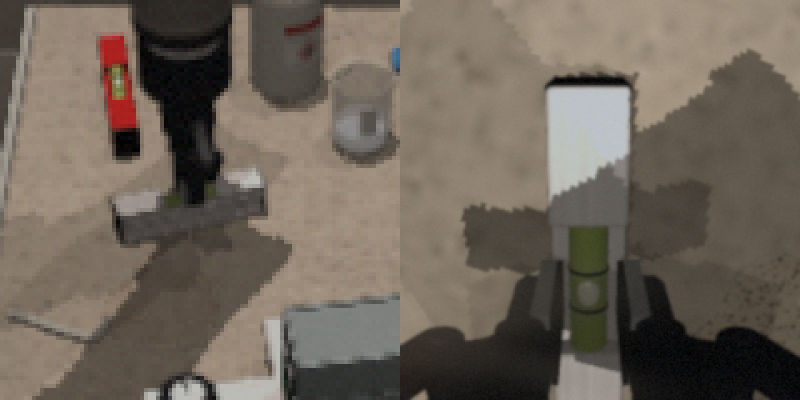

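The side view shows the finger ending in the cut-out above the bar's near flank (195,195). In the wrist view the pads flank the vial inside the bar's width, so the tips are higher than the TCP reading suggests. I'll measure the tip height from depth.

Run:
```python
from h import *
c=load('wrist');P=wcloud(c);T=bot.get_obs()['eef_pos'];print(T)
for v in range(226,282,5): print(v,[tuple((P[v,u]*1000).round().astype(int)) [2] for u in range(228,304,4)])
s=load('side');C=cloud(s)
for v in range(128,150,2): print(v,(C[v,236:262:2,2]*1000).round().astype(int).tolist())
```

```text
[0.47824662 0.3015239  0.00568764]
226 [np.int64(0), np.int64(1), np.int64(-1), np.int64(-1), np.int64(24), np.int64(24), np.int64(30), np.int64(32), np.int64(33), np.int64(33), np.int64(32), np.int64(31), np.int64(25), np.int64(25), np.int64(23), np.int64(0), np.int64(-1), np.int64(-1), np.int64(1)]
231 [np.int64(-1), np.int64(0), np.int64(-1), np.int64(1), np.int64(24), np.int64(25), np.int64(30), np.int64(32), np.int64(33), np.int64(33), np.int64(32), np.int64(31), np.int64(24), np.int64(24), np.int64(23), np.int64(-1), np.int64(-1), np.int64(-1), np.int64(0)]
236 [np.int64(0), np.int64(1), np.int64(33), np.int64(33), np.int64(33), np.int64(24), np.int64(30), np.int64(33), np.int64(33), np.int64(34), np.int64(32), np.int64(29), np.int64(24), np.int64(32), np.int64(33), np.int64(33), np.int64(34), np.int64(-1), np.int64(0)]
241 [np.int64(-1), np.int64(-1), np.int64(39), np.int64(38), np.int64(39), np.int64(23), np.int64(29), np.int64(32), np.int64(33), np.int64(33), np.int64(32), np.int64(30), np.int64(24), np.int64(32), np.int64(38), np.int64(40), np.int64(38), np.int64(0), np.int
[... 2081 characters left out ...]
nt64(25), np.int64(25), np.int64(64), np.int64(69), np.int64(76), np.int64(76), np.int64(76)]
128 [-5, -2, -1, 70, 99, 100, 98, 127, 127, 125, 0, -5, -1]
130 [0, -2, -1, 0, 93, 59, 126, 123, 122, 123, -4, 1, -1]
132 [2, -1, -5, -4, 74, 97, 115, 115, 111, 107, -4, -7, -1]
134 [0, -3, -5, -3, 47, 88, 101, 95, 90, 32, 33, 37, 29]
136 [2, -3, -1, -3, 36, 79, 72, 75, -4, 31, 35, 30, 30]
138 [34, 34, 0, -2, 33, 45, 52, 51, 27, 29, 38, 31, 27]
140 [32, 32, 34, 32, 29, 35, 43, 46, 22, 25, 29, 21, 16]
142 [30, 29, 32, 22, 24, 31, 21, 21, 21, 11, 9, 9, 4]
144 [23, 24, 24, 20, 20, 9, 7, 6, 8, 3, 5, 8, 3]
146 [12, 9, 8, 7, 5, 9, 1, 1, -3, -1, -1, -1, -3]
148 [9, 1, 0, 5, -1, -5, 1, -1, -1, 1, 0, -3, -2]
```

The pad tips read about z=32 mm while the TCP reads 6 mm, so the fingers really end about 25 mm behind the nominal TCP. I'll trust depth, open slightly and go lower carefully while watching the force.

```bash
python3 -m jog '[[0,0,-1,0],[0,0,-1,0],[0,0,-1,0],[0,0,-0.5,0],[0,0,0,0],[0,0,0.5,0],[0,0,0.5,0]]' 0.0 40
python3 -m jog '[[0,0,0.4,0],[0,0,0.8,0],[0,0,0.8,0],[0,0,0.8,0]]'
python3 - <<'E'
from h import *
c=cam('wrist');P=wcloud(c);o=bot.get_obs();print(o['eef_pos'],o['gripper_width'],o['contact_force'])
for v in range(220,250,3): print(v,(P[v,208:324:5,2]*1000).round().astype(int).tolist())
E
```

```text
t: 14.25
eef_pos: [0.4773, 0.3008, -0.0008]
tool_rot: [0.001, 0.987, 0.162, -0.001]
contact_force: [0.1, -0.1, 0.3]
gripper_width: 0.502
grasp_force: 0.0
t: 14.58
eef_pos: [0.4781, 0.3013, -0.0077]
tool_rot: [0.0, 0.987, 0.162, -0.0]
contact_force: [0.2, 0.1, 0.3]
gripper_width: 0.504
grasp_force: 0.0
[ 0.47822737  0.3014937  -0.00740311] 0.4962561392548162 [ 0.73095767  0.01161334 -0.91199867]
220 [0, 0, 0, -1, 0, -1, 35, 34, 34, 34, 34, 34, 34, 35, 34, 34, 34, 0, 1, 0, 0, 0, -1, 1]
223 [1, 0, 0, -1, 1, -1, 33, 35, 34, 34, 34, 34, 34, 34, 35, 34, 34, -1, 0, -1, -1, 0, -1, -1]
226 [0, 0, 0, -2, 0, 0, 25, 24, 23, 31, 33, 34, 32, 30, 24, 24, 0, 0, -1, 0, -1, 0, 0, 0]
229 [-2, 0, 0, 0, 0, 0, 24, 25, 24, 31, 33, 33, 31, 30, 24, 24, -2, 0, 1, -1, 0, -1, 0, 0]
232 [0, -1, 0, 0, 0, 0, 23, 24, 24, 31, 33, 32, 32, 31, 25, 25, 1, 0, -1, 0, -1, 1, -1, 1]
235 [1, 0, -1, -1, 0, 0, 23, 24, 24, 31, 32, 32, 32, 29, 25, 25, 0, -1, 0, -1, -1, -1, 0, 1]
238 [-1, 23, 23, 0, 0, -2, 0, 24, 24, 31, 32, 32, 33, 31, 25, 25, 1, 0, 0, 1, 22, 22, 22, 0]
241 [25, 25, 26, 19, 0, -1, 0, 25, 24, 30, 33, 33, 32, 31, 24, 25, 0, 0, 0, 1, 25, 26, 25, -1]
244 [29, 30, 29, 20, 0, 0, 0, 25, 26, 158, 34, 33, 33, 29, 25, 25, 0, -1, 0, -1, 29, 31, 30, 1]
247 [34, 33, 34, 21, 0, 0, -1, 25, 25, 31, 33, 33, 32, 31, 25, 25, 0, 0, -1, 0, 32, 33, 33, 26]
```

```bash
python3 -m jog '[[0,0,0.4,0],[0,0,0.8,0],[0,0,1.1,0],[0,0,1.1,0],[0,0,1.1,0]]'
python3 -m jog '[[0,0,0,0],[0,0,0,0],[0,0,0,0],[0,0,0,0],[0,0,0,0],[0,0,0,0]]' 1 40
```

```text
t: 15.05
eef_pos: [0.478, 0.3013, -0.0186]
tool_rot: [0.0, 0.987, 0.162, -0.0]
contact_force: [0.4, 0.6, -0.2]
gripper_width: 0.498
grasp_force: 0.0
t: 15.55
eef_pos: [0.4784, 0.3017, -0.018]
tool_rot: [-0.0, 0.987, 0.162, 0.0]
contact_force: [0.3, -0.1, 3.0]
gripper_width: 0.27
grasp_force: 40.2
```

Gripped at opening 0.27. Now I lift and carry it over the unit.

```bash
python3 -m jog '[[0,0,-3,0],[0,0,-7,0],[0,0,-11,0],[0,0,-15,0],[0,0,-19,0],[0,0,-21,0],[1,4,-21,0.03],[2,8,-21,0.06],[3.5,12,-21,0.09],[5,16,-21,0.12],[6,20,-21,0.155],[7,24,-21,0.155],[8.27,27.8,-21,0.155],[8.27,27.8,-21,0.155],[8.27,27.8,-21,0.155],[8.27,27.8,-21,0.155]]'
python3 -m jog '[[0,0,0,0],[0,0,0,0],[0,0,3,0],[0,0,6,0],[0,0,6,0],[0,0,6,0]]'
python3 - <<'E'
from h import *
c=cam('wrist');P=wcloud(c);o=bot.get_obs();print(o['eef_pos'],o['gripper_width'],o['contact_force'])
T=o['eef_pos'];M=(P[...,2]>.12);M[320:]=0
wrect(c,200,60,340,250,T[2]+.018+.028,T[2]+.018+.045,T[2]+.018+.034,'level')
wrect(c,180,60,340,250,.122,.15,.131,'unit')
E
```

```text
t: 16.88
eef_pos: [0.6446, 0.0645, 0.1908]
tool_rot: [-0.0, 0.996, 0.085, -0.001]
contact_force: [0.3, 1.7, -1.7]
gripper_width: 0.269
grasp_force: 40.1
t: 17.38
eef_pos: [0.6436, 0.0651, 0.1306]
tool_rot: [0.0, 0.996, 0.086, -0.002]
contact_force: [1.1, -0.4, -1.1]
gripper_width: 0.269
grasp_force: 40.0
[0.64527613 0.06534402 0.1324225 ] 0.2695245507287621 [ 0.05708616 -0.37653597 -1.7625411 ]
level 6416 c 684.4 73.1 size 48.4 23.6 ang 9.6 zmed 0.1826
unit 7984 c 678.3 70.8 size 89.5 60.2 ang 9.83 zmed 0.1285
```

```bash
python3 -m jog '[[0,0.1,0.8,0],[0,0.1,1.6,0],[0,0.1,2.0,0],[0,0.1,2.0,0],[0,0.1,2.0,0]]'
python3 -m jog '[[0,0,0.1,0],[0,0,0.2,0],[0,0,0.3,0],[0,0,0.3,0],[0,0,0.3,0]]'
```

```text
t: 17.85
eef_pos: [0.6454, 0.0634, 0.1116]
tool_rot: [0.0, 0.996, 0.085, -0.0]
contact_force: [-0.6, -0.7, -1.3]
gripper_width: 0.267
grasp_force: 40.1
t: 18.27
eef_pos: [0.6458, 0.0635, 0.1095]
tool_rot: [0.0, 0.996, 0.085, 0.0]
contact_force: [-2.5, 0.5, 3.3]
gripper_width: 0.269
grasp_force: 40.8
```

```bash
python3 -m jog '[[0,0,0,0],[0,0,0,0],[0,0,0,0],[0,0,0,0]]' 0.1
python3 -m jog '[[0,0,-2,0],[0,0,-6,0],[0,0,-9,0],[0,0,-9,0],[0,0,-9,0],[0,0,-9,0]]'
python3 - <<'E'
from h import *
c=cam('wrist');P=wcloud(c);o=bot.get_obs();print(o['t'],o['eef_pos'],o['gripper_width'])
wrect(c,180,60,340,250,.155,.18,.162,'level')
wrect(c,180,60,340,250,.122,.18,.131,'unit')
W=wplane(c,.162);a=np.radians(9.7)
d=W[...,:2]-np.array([.6455,.065]);X=d[...,0]*np.cos(a)+d[...,1]*np.sin(a);Y=-d[...,0]*np.sin(a)+d[...,1]*np.cos(a)
v,u=np.where((abs(X)<.03)&(abs(Y)<.012));print(v.min(),v.max(),u.min(),u.max())
cr=c['pixels'][v.min()-25:v.max()+25,u.min()-35:u.max()+35];print(cr.shape)
save('bub',cv2.resize(cr,None,fx=5,fy=5,interpolation=3)[:600,:800])
E
```

```text
t: 18.6
eef_pos: [0.6456, 0.0634, 0.1086]
tool_rot: [-0.0, 0.996, 0.085, 0.0]
contact_force: [-0.9, -0.1, 1.3]
gripper_width: 0.453
grasp_force: 0.0
t: 19.1
eef_pos: [0.6451, 0.0633, 0.1981]
tool_rot: [0.0, 0.996, 0.085, -0.0]
contact_force: [-0.4, -0.0, 0.1]
gripper_width: 0.448
grasp_force: 0.0
19.15 [0.64464045 0.06314999 0.19733973] 0.45228012914511295
level 3384 c 662.7 67.3 size 95.3 24.0 ang 9.59 zmed 0.1616
unit 10737 c 660.9 67.8 size 124.7 60.3 ang 9.85 zmed 0.13
172 248 246 279
(126, 103, 3)
```

View pics/bub.png

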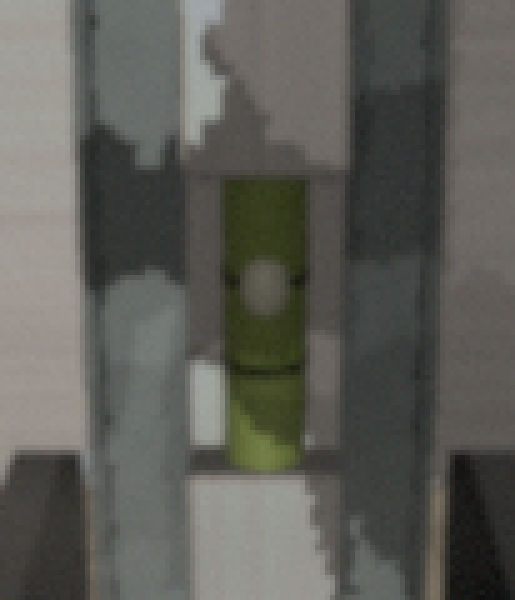

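Bubble view: the vial spans rows 180–468 with lines at 280 and 370, and the bubble is at 287. That puts it about 5.8 mm toward the base's back, so it needs about 1.5 rad clockwise. I'll take a settled numeric measurement and check q7's range.

```bash
cat >> h.py <<'E'
def bubble(c,ctr=(.6455,.065),yaw=9.7,z=.160,verbose=True):
    a=np.radians(yaw);T=np.linalg.inv(c['pose']);f=192/np.tan(np.radians(float(c['fovy']))/2)
    xs=np.arange(-.03,.0301,.0002);ys=np.arange(-.005,.0051,.0005)
    X,Y=np.meshgrid(xs,ys,indexing='ij')
    W=np.stack([ctr[0]+X*np.cos(a)-Y*np.sin(a),ctr[1]+X*np.sin(a)+Y*np.cos(a),np.full_like(X,z)],-1)
    p=W@T[:3,:3].T+T[:3,3];r=np.hypot(p[...,0],p[...,1]);k=f*np.arctan2(r,p[...,2])/r
    im=cv2.remap(c['pixels'],(c['cx']+k*p[...,0]).astype(np.float32),(c['cy']+k*p[...,1]).astype(np.float32),cv2.INTER_LINEAR).astype(float)
    grn=(im[...,1]-im[...,2]); V=im.sum(-1)
    m=abs(ys)<.0022; g=np.median(grn[:,m],1); side=np.median(V[:,(abs(ys)>.0027)&(abs(ys)<.0042)],1); mid=np.median(V[:,m],1)
    return xs,g,side,mid
E
python3 - <<'E'
from h import *
c=cam('wrist');o=bot.get_obs();print(o['t'],o['q'].round(2))
xs,g,s,m=bubble(c)
for i in range(0,len(xs),5): print((xs[i]*1000).round(1),g[i].round(),s[i].round(),m[i].round(),end=' | ')
E
```

```text
19.2 [-0.    0.46 -0.26  1.62  0.13  1.08 -1.7 ]
-30.0 6.0 454.0 448.0 | -29.0 5.0 456.0 452.0 | -28.0 6.0 458.0 454.0 | -27.0 6.0 454.0 451.0 | -26.0 6.0 422.0 418.0 | -25.0 10.0 336.0 343.0 | -24.0 34.0 256.0 297.0 | -23.0 50.0 246.0 300.0 | -22.0 53.0 260.0 300.0 | -21.0 53.0 256.0 297.0 | -20.0 53.0 230.0 294.0 | -19.0 53.0 212.0 282.0 | -18.0 49.0 204.0 257.0 | -17.0 37.0 208.0 203.0 | -16.0 33.0 204.0 175.0 | -15.0 32.0 200.0 176.0 | -14.0 33.0 190.0 171.0 | -13.0 33.0 184.0 174.0 | -12.0 33.0 176.0 181.0 | -11.0 37.0 176.0 189.0 | -10.0 37.0 176.0 189.0 | -9.0 30.0 156.0 155.0 | -8.0 19.0 116.0 113.0 | -7.0 28.0 108.0 155.0 | -6.0 34.0 128.0 168.0 | -5.0 31.0 139.0 152.0 | -4.0 31.0 136.0 143.0 | -3.0 31.0 136.0 144.0 | -2.0 30.0 134.0 150.0 | -1.0 30.0 134.0 148.0 | -0.0 29.0 134.0 152.0 | 1.0 20.0 136.0 182.0 | 2.0 13.0 142.0 224.0 | 3.0 11.0 160.0 244.0 | 4.0 11.0 167.0 253.0 | 5.0 10.0 168.0 259.0 | 6.0 12.0 158.0 265.0 | 7.0 11.0 157.0 267.0 | 8.0 12.0 158.0 251.0 | 9.0 15.0 140.0 225.0 | 10.0 23.0 136.0 173.0 | 11.0 31.0 130.0 146.0 | 12.0 30.0 139.0 147.0 | 13.0 32.0 140.0 145.0 | 14.0 31.0 132.0 143.0 | 15.0 31.0 132.0 142.0 | 16.0 31.0 134.0 145.0 | 17.0 29.0 136.0 148.0 | 18.0 30.0 137.0 144.0 | 19.0 31.0 134.0 145.0 | 20.0 31.0 130.0 146.0 | 21.0 24.0 148.0 154.0 | 22.0 10.0 194.0 196.0 | 23.0 4.0 232.0 228.0 | 24.0 3.0 243.0 238.0 | 25.0 2.0 241.0 240.0 | 26.0 3.0 248.0 240.0 | 27.0 3.0 266.0 242.0 | 28.0 4.0 282.0 245.0 | 29.0 3.0 285.0 245.0 | 30.0 3.0 286.0 239.0 |
```

The settled bubble is about 6.5 mm back, so about 1.75 rad clockwise. q7=-1.7 leaves only 1.26 rad, so I'll pre-turn by -0.9 while moving above the screw.

```bash
python3 -m jog '[[-3,0,-1,-0.1],[-6,0,-1,-0.2],[-9,-0.05,-1,-0.3],[-12,-0.1,-1,-0.42],[-15.45,-0.1,-1,-0.54],[-15.45,-0.1,-1,-0.66],[-15.45,-0.1,0,-0.78],[-15.45,-0.1,2,-0.9],[-15.45,-0.1,4,-0.9],[-15.45,-0.1,4,-0.9],[-15.45,-0.1,4,-0.9],[-15.45,-0.1,4,-0.9]]' -1 25
python3 - <<'E'
from h import *
c=cam('wrist');P=wcloud(c);o=bot.get_obs();T=o['eef_pos'];print(o['t'],T,o['q'].round(2))
M=(P[...,2]>.066)&(P[...,2]<.095)&(np.hypot(P[...,0]-.4925,P[...,1]-.0385)<.035)
W=wplane(c,.077)[M];print(M.sum(),W.min(0),W.max(0))
(cx,cy),r=cv2.minEnclosingCircle((W[:,:2]*1000).astype(np.float32));print('circ',cx,cy,r)
(cx,cy),wh,_=cv2.minAreaRect((W[:,:2]*1000).astype(np.float32));print(cx,cy,wh)
import scipy.spatial.transform as S
R=S.Rotation.from_quat(np.roll(o['tool_rot'],-1)).as_matrix();d=np.array([cx/1000,cy/1000,0])-T;d[2]=0;print('tool shift',R.T@d)
E
```

```text
t: 20.2
eef_pos: [0.4932, 0.0384, 0.159]
tool_rot: [-0.0, 0.86, 0.51, -0.0]
contact_force: [0.1, 0.6, 0.4]
gripper_width: 0.999
grasp_force: 0.0
20.25 [0.49365105 0.03849666 0.15942568] [ 0.18  0.27 -0.44  2.    0.15  0.89 -0.85]
1905 [0.4680534  0.01714125 0.077     ] [0.51306465 0.06274426 0.077     ]
circ 490.9512634277344 39.993385314941406 23.136219024658203
490.81231689453125 40.141151428222656 (45.878265380859375, 43.312740325927734)
tool shift [ 7.76366823e-05 -3.27974648e-03 -2.17457089e-06]
```

```bash
python3 -m jog '[[0,-0.25,3,0],[0,-0.25,6,0],[0,-0.25,9,0],[0,-0.25,11,0],[0,-0.25,12.9,0],[0,-0.25,12.9,0],[0,-0.25,12.9,0],[0,-0.25,12.9,0]]' -1 25
python3 -m jog '[[0,0,0,0],[0,0,0,0],[0,0,0,0],[0,0,0,0],[0,0,0,0]]' 1 25
```

```text
t: 20.92
eef_pos: [0.4922, 0.0398, 0.0311]
tool_rot: [0.0, 0.86, 0.51, 0.001]
contact_force: [0.1, 0.1, 0.2]
gripper_width: 1.0
grasp_force: 0.0
t: 21.33
eef_pos: [0.4914, 0.0395, 0.0306]
tool_rot: [0.0, 0.86, 0.51, 0.0]
contact_force: [-1.4, -0.5, 6.9]
gripper_width: 0.487
grasp_force: 24.4
```

```bash
python3 -m jog '[[0,0,0,0.1],[0,0,0,0.2],[0,0,0,0.3],[0,0,0,0.4],[0,0,0,0.5],[0,0,0,0.6],[0,0,0,0.7],[0,0,0,0.8],[0,0,0,0.9],[0,0,0,1.0],[0,0,0,1.1],[0,0,0,1.2],[0,0,0,1.3],[0,0,0,1.4],[0,0,0,1.5],[0,0,0,1.6],[0,0,0,1.7],[0,0,0,1.7],[0,0,0,1.7]]'
python3 -m jog '[[0,0,0,0],[0,0,0,0],[0,0,0,0],[0,0,0,0]]' -1
python3 -m jog '[[0,0,-4,0],[0,0,-8,0],[0,0,-12,0],[0,0,-16,0],[0,0,-18,0],[0,0,-18,0]]'
python3 -c "
from h import *
o=bot.get_obs();print(o['eef_pos'],o['q'].round(2))"
```

```text
t: 22.92
eef_pos: [0.4922, 0.0387, 0.0305]
tool_rot: [-0.0, 0.951, -0.309, 0.001]
contact_force: [0.4, -4.6, 5.2]
gripper_width: 0.488
grasp_force: 25.3
t: 23.25
eef_pos: [0.4905, 0.0399, 0.0295]
tool_rot: [-0.0, 0.951, -0.309, -0.0]
contact_force: [-0.1, -0.6, -0.0]
gripper_width: 0.996
grasp_force: 0.0
t: 23.75
eef_pos: [0.4939, 0.0402, 0.2148]
tool_rot: [-0.002, 0.951, -0.31, 0.004]
contact_force: [0.4, -0.2, 0.2]
gripper_width: 1.004
grasp_force: 0.0
[0.49389302 0.04022781 0.21475678] [-0.28  0.17  0.08  1.98 -0.02  0.99 -2.39]
```

```bash
python3 -m jog '[[2,-2,0,-0.1],[4,-4,0,-0.2],[6,-6,0,-0.3],[8,-8,0,-0.4],[10,-10,0,-0.5],[10.8,-10.8,0,-0.6],[10.8,-10.8,0,-0.7],[10.8,-10.8,0,-0.8],[10.8,-10.8,0,-0.8],[10.8,-10.8,0,-0.8],[10.8,-10.8,0,-0.8],[10.8,-10.8,0,-0.8]]'
python3 - <<'E'
from h import *
c=cam('wrist');o=bot.get_obs();print(o['t'],o['eef_pos'],o['q'].round(2))
wrect(c,180,60,340,260,.155,.18,.162,'level')
wrect(c,180,60,340,260,.122,.18,.131,'unit')
xs,g,s,m=bubble(c)
for i in range(0,len(xs),5): print((xs[i]*1000).round(1),g[i].round(),s[i].round(),m[i].round(),end=' | ')
E
```

```text
t: 24.75
eef_pos: [0.6415, 0.0631, 0.2094]
tool_rot: [0.0, 0.996, 0.084, -0.0]
contact_force: [-0.1, -0.2, -0.5]
gripper_width: 0.998
grasp_force: 0.0
24.8 [0.64154884 0.06314502 0.20957528] [-0.17  0.43 -0.04  1.63  0.02  1.09 -1.61]
level 3767 c 653.7 66.2 size 114.9 24.2 ang 9.15 zmed 0.162
unit 11325 c 651.6 66.6 size 146.1 60.4 ang 9.48 zmed 0.1305
-30.0 5.0 448.0 450.0 | -29.0 5.0 450.0 450.0 | -28.0 5.0 450.0 453.0 | -27.0 5.0 452.0 453.0 | -26.0 5.0 439.0 446.0 | -25.0 5.0 387.0 413.0 | -24.0 9.0 301.0 338.0 | -23.0 29.0 208.0 267.0 | -22.0 51.0 200.0 280.0 | -21.0 56.0 210.0 300.0 | -20.0 52.0 214.0 278.0 | -19.0 45.0 212.0 231.0 | -18.0 39.0 206.0 209.0 | -17.0 37.0 188.0 195.0 | -16.0 37.0 184.0 186.0 | -15.0 36.0 176.0 186.0 | -14.0 36.0 171.0 184.0 | -13.0 37.0 164.0 182.0 | -12.0 37.0 165.0 181.0 | -11.0 36.0 158.0 184.0 | -10.0 36.0 158.0 187.0 | -9.0 35.0 156.0 176.0 | -8.0 29.0 128.0 139.0 | -7.0 17.0 89.0 75.0 | -6.0 21.0 84.0 103.0 | -5.0 25.0 116.0 142.0 | -4.0 18.0 130.0 185.0 | -3.0 14.0 136.0 232.0 | -2.0 13.0 151.0 279.0 | -1.0 13.0 164.0 274.0 | -0.0 12.0 170.0 254.0 | 1.0 11.0 170.0 252.0 | 2.0 11.0 166.0 252.0 | 3.0 11.0 150.0 241.0 | 4.0 14.0 134.0 215.0 | 5.0 21.0 127.0 162.0 | 6.0 21.0 102.0 103.0 | 7.0 18.0 78.0 79.0 | 8.0 25.0 99.0 118.0 | 9.0 30.0 125.0 136.0 | 10.0 29.0 126.0 138.0 | 11.0 28.0 126.0 138.0 | 12.0 29.0 122.0 139.0 | 13.0 29.0 128.0 139.0 | 14.0 30.0 129.0 139.0 | 15.0 30.0 130.0 138.0 | 16.0 30.0 124.0 135.0 | 17.0 30.0 124.0 140.0 | 18.0 29.0 130.0 138.0 | 19.0 30.0 131.0 138.0 | 20.0 30.0 124.0 141.0 | 21.0 29.0 126.0 136.0 | 22.0 25.0 135.0 147.0 | 23.0 12.0 173.0 178.0 | 24.0 4.0 216.0 215.0 | 25.0 3.0 229.0 229.0 | 26.0 3.0 238.0 227.0 | 27.0 3.0 274.0 256.0 | 28.0 4.0 308.0 295.0 | 29.0 5.0 313.0 312.0 | 30.0 4.0 316.0 307.0 |
```

The lines are at -6.6 and +6.8 mm and the bubble centre is at +0.2 mm, so it is centred. I'll close the fingers, wait for a settled second, and go over the front land.

```bash
python3 -m jog '[[0,0,0,0],[0,0,0,0],[0,0,0,0],[0,0,0,0],[0,0,0,0],[0,0,0,0],[0,0,0,0],[-2,-0.05,0,0],[-4,-0.1,0,0],[-4,-0.1,2,0],[-4,-0.1,4,0],[-4,-0.1,5,0],[-4,-0.1,5,0],[-4,-0.1,5,0]]' 1 30
python3 - <<'E'
from h import *
c=cam('wrist');P=wcloud(c);o=bot.get_obs();print(o['t'],o['eef_pos'],o['gripper_width'],o['contact_force'])
xs,g,s,m=bubble(c)
print([(x,int(a),int(b),int(d)) for x,a,b,d in zip((xs*1000).round(1),g,s,m)][60:240:4])
a=np.radians(9.7)
d=P[...,:2]-o['eef_pos'][:2];X=d[...,0]*np.cos(a)+d[...,1]*np.sin(a);Y=-d[...,0]*np.sin(a)+d[...,1]*np.cos(a)
k=(abs(X)<.03)&(abs(Y)<.03)&(P[...,2]>.166)&(P[...,2]<.26);print('finger low z',np.percentile(P[k][:,2],[0,1,5]))
E
```

```text
t: 25.97
eef_pos: [0.6022, 0.0573, 0.1596]
tool_rot: [0.0, 0.996, 0.085, -0.0]
contact_force: [0.4, 0.4, 0.8]
gripper_width: -0.0
grasp_force: 0.0
26.0167 [0.60280458 0.05743385 0.16032564] -0.0007517582514926657 [-0.22251113  0.51560917  0.29071495]
[(np.float64(-18.0), 31, 134, 148), (np.float64(-17.2), 31, 134, 148), (np.float64(-16.4), 31, 137, 146), (np.float64(-15.6), 31, 133, 145), (np.float64(-14.8), 32, 133, 143), (np.float64(-14.0), 32, 132, 144), (np.float64(-13.2), 31, 134, 147), (np.float64(-12.4), 31, 137, 143), (np.float64(-11.6), 31, 141, 149), (np.float64(-10.8), 31, 139, 142), (np.float64(-10.0), 30, 146, 148), (np.float64(-9.2), 33, 148, 150), (np.float64(-8.4), 30, 151, 145), (np.float64(-7.6), 25, 127, 112), (np.float64(-6.8), 15, 71, 74), (np.float64(-6.0), 29, 99, 149), (np.float64(-5.2), 36, 142, 189), (np.float64(-4.4), 29, 153, 212), (np.float64(-3.6), 19, 160, 253), (np.float64(-2.8), 15, 173, 293), (np.float64(-2.0), 13, 187, 311), (np.float64(-1.2), 14, 197, 325), (np.float64(-0.4), 14, 215, 333), (np.float64(0.4), 15, 220, 340), (np.float64(1.2), 15, 213, 334), (np.float64(2.0), 14, 202, 333), (np.float64(2.8), 13, 189, 317), (np.float64(3.6), 14, 185, 298), (np.float64(4.4), 20, 170, 256), (np.float64(5.2), 33, 171, 212), (np.float64(6.0), 30, 147, 162), (np.float64(6.8), 17, 88, 105), (np.float64(7.6), 30, 117, 162), (np.float64(8.4), 38, 160, 198), (np.float64(9.2), 39, 169, 203), (np.float64(10.0), 38, 169, 202), (np.float64(10.8), 39, 168, 202), (np.float64(11.6), 40, 170, 200), (np.float64(12.4), 40, 172, 205), (np.float64(13.2), 40, 170, 204), (np.float64(14.0), 40, 170, 204), (np.float64(14.8), 39, 170, 207), (np.float64(15.6), 40, 172, 197), (np.float64(16.4), 39, 176, 204), (np.float64(17.2), 39, 183, 206)]
finger low z [0.1854628  0.1904284  0.19901061]
```

The bubble is steady at about +0.4 mm, and the tip offset is confirmed at 25 mm. Contact should come at TCP z of about 0.137.

```bash
python3 -m jog '[[0,0,0.6,0],[0,0,1.2,0],[0,0,1.7,0],[0,0,1.8,0],[0,0,1.8,0],[0,0,1.8,0]]'
python3 -m jog '[[0,0,0.1,0],[0,0,0.2,0],[0,0,0.3,0],[0,0,0.3,0],[0,0,0.3,0]]'
```

```text
t: 26.52
eef_pos: [0.6022, 0.0573, 0.1417]
tool_rot: [0.0, 0.996, 0.085, -0.0]
contact_force: [-0.4, -1.1, 0.2]
gripper_width: -0.002
grasp_force: 0.0
t: 26.93
eef_pos: [0.6024, 0.0574, 0.139]
tool_rot: [-0.0, 0.996, 0.085, 0.0]
contact_force: [-0.6, 0.3, 1.7]
gripper_width: -0.001
grasp_force: 1.2
```

```bash
python3 -m jog '[[0,0,0.05,0],[0,0,0.1,0],[0,0,0.1,0],[0,0,0.1,0]]'
```

```text
t: 27.27
eef_pos: [0.6024, 0.0574, 0.1389]
tool_rot: [-0.0, 0.996, 0.085, 0.0]
contact_force: [-4.5, -0.1, 9.9]
gripper_width: -0.001
grasp_force: 4.7
```

```bash
python3 -m jog '[[0,0,0,0],[0,0,0,0],[0,0,0,0],[0,0,0,0],[0,0,0,0],[0,0,0,0],[0,0,0,0],[0,0,0,0],[0,0,0,0],[0,0,0,0],[0,0,0,0],[0,0,0,0],[0,0,0,0],[0,0,0,0],[0,0,0,0],[0,0,0,0]]'
python3 - <<'E'
from h import *
c=cam('wrist');o=bot.get_obs();print(o['t'],o['eef_pos'],o['contact_force'])
xs,g,s,m=bubble(c)
print([(float(x),int(a),int(b),int(d)) for x,a,b,d in zip((xs*1000).round(1),g,s,m)][102:200:3])
E
```

```text
t: 28.6
eef_pos: [0.6024, 0.0573, 0.1389]
tool_rot: [-0.0, 0.996, 0.085, 0.0]
contact_force: [-3.4, 0.4, 9.6]
gripper_width: 0.001
grasp_force: 4.7
28.65 [0.60237437 0.05734294 0.13892354] [-3.29521263  0.24463401  9.31665004]
[(-9.6, 33, 134, 144), (-9.0, 32, 135, 147), (-8.4, 31, 135, 144), (-7.8, 27, 130, 121), (-7.2, 15, 93, 72), (-6.6, 14, 60, 71), (-6.0, 24, 98, 120), (-5.4, 30, 145, 148), (-4.8, 31, 152, 157), (-4.2, 27, 157, 196), (-3.6, 18, 154, 249), (-3.0, 14, 162, 284), (-2.4, 14, 170, 302), (-1.8, 13, 182, 315), (-1.2, 15, 196, 320), (-0.6, 14, 205, 331), (-0.0, 14, 212, 337), (0.6, 14, 215, 334), (1.2, 15, 211, 337), (1.8, 15, 207, 335), (2.4, 14, 191, 329), (3.0, 14, 183, 321), (3.6, 15, 175, 308), (4.2, 16, 173, 280), (4.8, 26, 171, 245), (5.4, 36, 170, 208), (6.0, 33, 141, 166), (6.6, 18, 85, 108), (7.2, 18, 71, 103), (7.8, 33, 131, 174), (8.4, 40, 166, 198), (9.0, 39, 172, 204), (9.6, 39, 172, 204)]
```

Force is a steady 9.5 N and the bubble is about 0.4 mm from centre. Handing in.

```bash
python3 -c "
from station import bot
print(bot.hand_in())"
```

```text
the job is handed in; nothing more can be done
None
```

The job is handed in with the unit seated, the level on top, the bubble about 0.4 mm from centre by my camera measurement, and the arm still pressing at about 9.5 N; the hand-in returned no verdict.

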